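Lock the model truck's battery hatch with a flat screwdriver

TASK

Lock the battery hatch on the orange model truck: take the yellow-handled flat screwdriver from its wooden stand, ease its blade into the slot of the black lock on the truck's bed until it drops in, and turn the lock clockwise (seen from above) to its stop. Then put the screwdriver back upright in the hole it came from and let go.

Things in the scene. Friction and masses are not known exactly. Their poses are not given: they have to be found in the camera images.
- driver_grip (a point): Centre of the yellow handle, a 26 mm square bar 60 mm tall, of the flat screwdriver standing upright in the stand (0.12 kg). Below it: 48 mm round guard (underside 36 mm below this point, resting on the stand), 12 mm shank, blade 16 mm wide, 4 mm thick, tip 96 mm below this point. z up along the driver; x along the blade's width; x and y square to the handle's flats.
- stand: Fixed wooden stand 170 x 75 mm, 70 mm high, origin centre of its underside. Two holes 28 mm wide, 66 mm deep, 50 mm either side of the middle along its x (long) axis; one holds the yellow flat screwdriver, the other a like one with red handle and cross point, not needed (tops 136 mm above the table).
- lock_slot (a point): Centre of the slot's mouth, on the axis and top of the black lock (oblong head 44 x 30 mm) on the fixed orange truck, 98 mm above the table; turns with it. Slot along x, a funnel: 34 x 20 mm at the mouth, 20 x 6 mm from 14 mm down, floor 19 mm down (handle centre then 77 mm above this point). z up. Cab 130 mm high. The olive truck's grey lock is not needed.
- lock (a joint): Angle of the black lock, rad, growing clockwise seen from above. Starts between 0.25 and 0.6; hard stop at 1.5 = locked (slot in line with the two green marks on the white hatch). Slightly stiff (0.08 N m), stays where it is left. The blade has about 0.13 rad of play in the slot.

How it is judged:
By the outcome, as a careful person would: the job done as asked, in the order asked, and still so for the second after the job is handed in, with the robot touching nothing.
It also fails if it takes over 54 s, if anything falls off the work surface, if the arm or the gripper's body presses on something with over 40 N, if the wrist force passes 120 N, or if a joint passes its speed limit or range.

ROBOT

A 6-joint arm with a two-finger parallel gripper is mounted at the origin on the work surface. World frame = base frame: x ahead of the robot, y to its left, z up, the work surface at z = 0. Lengths are in m, angles in rad, forces in N, time in s.
With the tool pointing down it reaches from about 0.35 to 0.975 m from the base axis. Payload 7.1 kg.
Tool frame: the origin (TCP) lies midway between the tips of the shut fingers; the grasp point (between the pads) lies 19 mm behind it; z points along the fingers, y is the line along which they close (so a half turn about z gives the same grasp; the last joint's range is limited). The gripper opens to 88 mm and grips with 3 to 60 N. Pads are 20 mm wide; open, the fingers measure 115 mm over their backs; the gripper's body (75 mm by 178 mm) begins 61 mm behind the grasp point.
Start: joints at [-1.349, 0.423, 1.63, -0, 1.089, -0.019], TCP at [0.149, -0.607, 0.223] pointing down, gripper open.
Joint ranges: [-3, 3], [-0.9, 2.11], [0.09, 2.58], [-1.31, 4.45], [0.11, 2.69], [-2.54, 2.54]. Speed limits (rad/s): [2.39, 2.39, 3.01, 3.14, 3.14, 3.14].

INTERFACE

Orientations are given as a unit quaternion [w, x, y, z].
In Python, from station import move_pose, movel, movej, command_gripper, wait, inverse_kinematics, read_camera, camera_info, MotionError, job_done, get_time, get_joint_pos, get_qvel, get_effort, get_tcp_pos, get_ee_rot, get_ft_force, get_ft_torque, get_grip_width, get_finger_force gives the robot as it stands. Calls block until the motion is done:
- move_pose(position, orientation): joint-space move of the TCP to a pose.
- movel(position, frame=None, v=0.15, until_force=None): straight line of the TCP; frame=None keeps the orientation; v is the mean speed in m/s. With until_force (N) it stops when the force on the tool has changed by that much, and returns True; else False.
- movej(angles): joint-space move.
- command_gripper(opening): opening from 0.0 (shut) to 1.0 (fully open); the grip force is fixed at half the most; returns when the fingers have stopped.
- wait(seconds).
- inverse_kinematics(position, orientation): joint angles nearest the present ones, or None.
- read_camera(name): name is "side" or "top" or "wrist"; returns the picture (420x560x3 uint8, red, green, blue); there is no depth.
- camera_info(name): a dict with "intrinsics" (3x3 intrinsics, pixels), "T" (4x4, takes a point from camera to world coordinates); the wrist camera has in their place "tool_from_camera" (4x4, takes a point from camera to tool coordinates, whose origin is the TCP and whose axes are the flange's). Camera axes: x right, y up, looking along -z (the intrinsics and any distortion apply to the point x, -y, -z); pixel columns grow to the right and rows downward; lengths in m; the calibration is good to about 2 mm. A picture is of the moment at which its call begins: read the wrist's pose just before it. camera_info takes no time and is no camera call.
A pose or a line that the arm cannot do raises MotionError and nothing moves.
- job_done(): hands the job in; it is judged then, once.
Readings, each from a call of its own:
- get_time(): time.
- get_joint_pos(): joint angles.
- get_qvel(): joint speeds.
- get_effort(): joint torques, N m.
- get_tcp_pos(): TCP position.
- get_ee_rot(): TCP orientation.
- get_ft_force(): force on the tool from outside, world axes, zero at the start.
- get_ft_torque(): the same for the moment, N m.
- get_grip_width(): opening from 0.0 (shut) to 1.0 (fully open).
- get_finger_force(): force on a finger pad.
Only numpy, scipy, OpenCV 4.12 (cv2) and the standard library are available. Lean on these libraries where they do the work, as an engineer would, in place of code of your own. Each camera call takes 0.05 s, during which the arm holds its last target. There are 200 camera calls.

## Working session

There is one attempt and no reset: what is moved stays moved. The work goes in short steps, each a Python script; the robot and the scene stay as the last script left them, time stands still between calls to the robot, and variables do not carry over. Pictures are saved under pics/ and viewed, at most 10 in all, crops included, and the job is handed in when it is done.

```bash
mkdir -p pics; ls; python3 - <<'E'
from station import *
import cv2,numpy as np
for n in("top","side"):
    im=read_camera(n); cv2.imwrite(f"pics/{n}0.png",im[...,::-1]); i=camera_info(n); print(n,{k:np.round(v,4).tolist() if not isinstance(v,str) else v for k,v in i.items()})
print(camera_info("wrist"),get_ee_rot(),get_time())
E
```

```text
pics
top {'intrinsics': [[485.766, 0.0, 278.433], [0.0, 485.766, 211.2983], [0.0, 0.0, 1.0]], 'T': [[0.0035, 0.996, -0.0892, 0.4602], [-1.0, 0.0038, 0.0037, -0.0421], [0.004, 0.0891, 0.996, 1.0552], [0.0, 0.0, 0.0, 1.0]]}
side {'intrinsics': [[489.3551, 0.0, 274.4375], [0.0, 489.3551, 203.2049], [0.0, 0.0, 1.0]], 'T': [[-0.9894, 0.0595, -0.1325, 0.4292], [-0.1435, -0.5445, 0.8264, 0.7359], [-0.023, 0.8367, 0.5472, 0.6071], [0.0, 0.0, 0.0, 1.0]]}
{'intrinsics': array([[349.28835617,   0.        , 279.35078192],
       [  0.        , 349.28835617, 213.73763407],
       [  0.        ,   0.        ,   1.        ]]), 'tool_from_camera': array([[-1.96948325e-04,  9.67628264e-01,  2.52379681e-01,
         6.82450885e-02],
       [ 9.99999096e-01,  5.26316281e-04, -1.23754163e-03,
        -8.83174156e-05],
       [-1.33031180e-03,  2.52379209e-01, -9.67627493e-01,
        -1.61512108e-01],
       [ 0.00000000e+00,  0.00000000e+00,  0.00000000e+00,
         1.00000000e+00]])} [-6.99749620e-04  9.92761975e-01  1.20096483e-01 -7.39280313e-05] 0.1
```

View pics/top0.png

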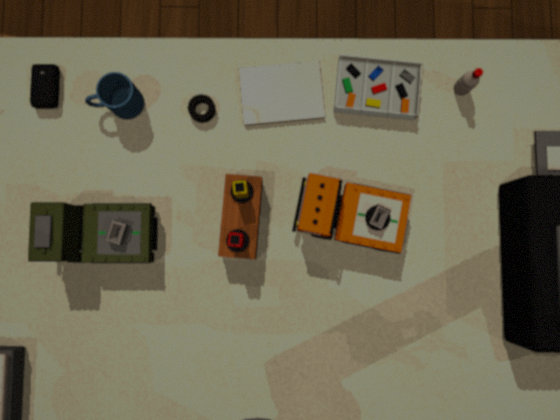

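View pics/side0.png

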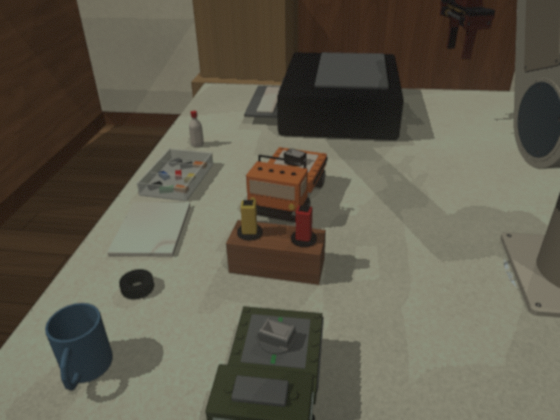

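Top: yellow handle ≈(241,188), red ≈(236,240), stand centre (241,217), and the black lock on the orange truck ≈(379,216). I'll cast rays and take close looks with the wrist camera.

```bash
cat > h.py <<'E'
from station import *
import numpy as np, cv2
from scipy.spatial.transform import Rotation as R
def quat(psi):
    q=(R.from_euler('z',psi)*R.from_euler('x',np.pi)).as_quat(); return [q[3],q[0],q[1],q[2]]
def mat(q): return R.from_quat([q[1],q[2],q[3],q[0]]).as_matrix()
def pose(name):
    i=camera_info(name)
    if name!="wrist": return i["intrinsics"],i["T"]
    T=np.eye(4);T[:3,:3]=mat(get_ee_rot());T[:3,3]=get_tcp_pos()
    return i["intrinsics"],T@i["tool_from_camera"]
def cast(K,T,uv,z):
    d=np.linalg.inv(K)@[uv[0],uv[1],1]; d=T[:3,:3]@[d[0],-d[1],-d[2]]
    return T[:3,3]+d*(z-T[2,3])/d[2]
def shot(name,fn):
    K,T=pose(name); im=read_camera(name); cv2.imwrite(f"pics/{fn}.png",im[...,::-1]); np.savez(f"pics/{fn}.npz",K=K,T=T); return im,K,T
E
python3 - <<'E'
from h import *
K,T=pose("top")
y=cast(K,T,(241,189),.136);r=cast(K,T,(236,240),.136);l=cast(K,T,(379,216),.098)
print(y,r,l)
p,q=get_tcp_pos(),get_ee_rot()
move_pose([l[0],l[1],.22],quat(0)); shot("wrist","wl"); print(get_joint_pos())
move_pose([y[0],y[1],.25],quat(0)); shot("wrist","wy"); print(get_joint_pos(),get_time())
a=cv2.imread("pics/wl.png");b=cv2.imread("pics/wy.png");cv2.imwrite("pics/w2.png",np.hstack([a[:,80:480],b[:,80:480]]))
E
```

```text
[0.58490396 0.02605841 0.136     ] [0.48773468 0.03449851 0.136     ] [ 0.537304   -0.24461023  0.098     ]
[-4.48810157e-01  3.75834980e-01  1.71070401e+00 -1.79514593e-04
  1.05503597e+00  1.12316664e+00]
[ 2.20725037e-02  3.35249223e-01  1.69558567e+00 -3.32190408e-04
  1.11115095e+00  1.59444916e+00] 3.1917
```

View pics/w2.png

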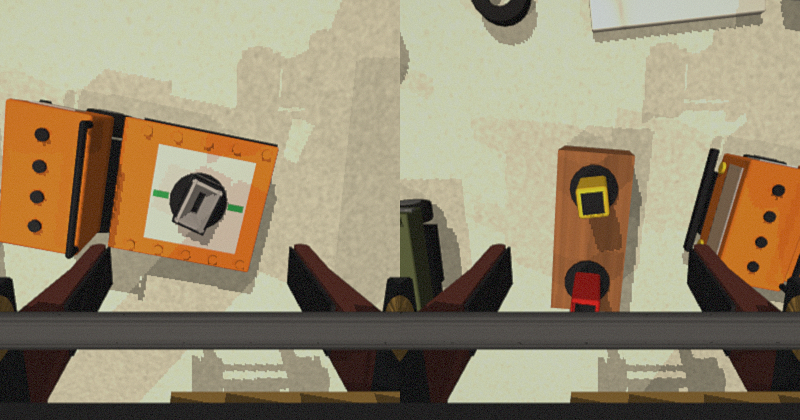

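Left: lock head ≈(280,205) in wl, slot leaning right of "up", with green marks at (240,194) and (316,209). Right: handle top ≈(274,201) in wy, nearly square to the world. Next I'll segment and zoom in.

```bash
python3 - <<'E'
from h import *
def load(f):
    d=np.load(f"pics/{f}.npz"); return cv2.imread(f"pics/{f}.png"),d["K"],d["T"]
im,K,T=load("wy"); hsv=cv2.cvtColor(im,cv2.COLOR_BGR2HSV)
m=cv2.inRange(hsv,(22,120,60),(35,255,255)); m[:140]=0;m[250:]=0;m[:,:230]=0;m[:,320:]=0
c=max(cv2.findContours(m,0,2)[0],key=cv2.contourArea); print("yellow",cv2.boundingRect(c))
fill=np.zeros_like(m);cv2.drawContours(fill,[c],-1,255,-1)
d=((hsv[...,2]<60)&(fill>0)).astype(np.uint8)
c2=max(cv2.findContours(d,0,2)[0],key=cv2.contourArea); r=cv2.minAreaRect(c2);bx=cv2.boxPoints(r)
print("dark",r,cast(K,T,r[0],.136)); print([cast(K,T,p,.136)[:2].round(4).tolist() for p in bx])
# stand outline
m=cv2.inRange(hsv,(3,90,50),(14,200,170)); m[:,:220]=0;m[:,345:]=0;m[312:]=0
im2,K2,T2=load("wl");h2=cv2.cvtColor(im2,cv2.COLOR_BGR2HSV)
g=cv2.inRange(h2,(45,90,50),(85,255,255));g[260:]=0
for c in cv2.findContours(g,0,2)[0]:
    if cv2.contourArea(c)>15:
        M=cv2.moments(c);uv=(M['m10']/M['m00'],M['m01']/M['m00']);print("green",uv,cast(K2,T2,uv,.075))
z=lambda i,x,y:cv2.resize(i[y:y+90,x:x+90],(400,400),interpolation=cv2.INTER_NEAREST)
cv2.imwrite("pics/z.png",np.hstack([z(im2,235,160),z(im,230,155)]))
E
```

```text
yellow (255, 175, 35, 43)
dark ((272.2256164550781, 203.03048706054688), (20.429834365844727, 20.761127471923828), 83.6598129272461) [0.59026465 0.03038062 0.136     ]
[[0.5977, 0.0395], [0.5995, 0.023], [0.5827, 0.0211], [0.5808, 0.0379]]
green (314.78486997635935, 207.983451536643) [ 0.53073345 -0.27779403  0.075     ]
green (240.37296037296034, 193.66899766899766) [ 0.54398534 -0.21098332  0.075     ]
```

View pics/z.png

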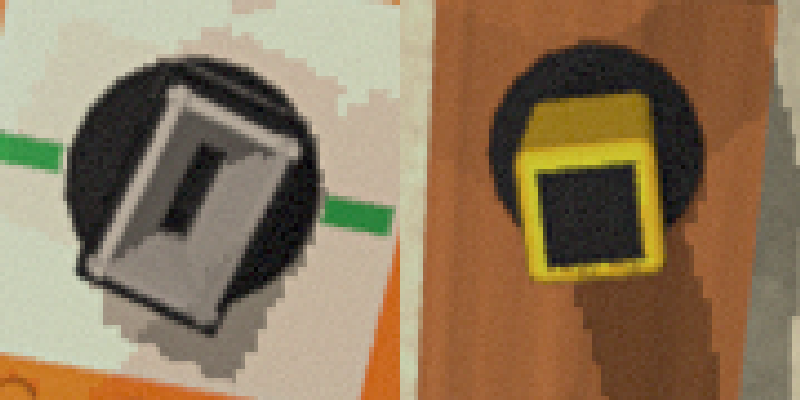

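Handle centre is (0.590, 0.030) with flats at yaw ≈0.1. The lock head's rim corners in the zoom are (178,88), (300,150), (213,333) and (80,275). Now I'll grasp, lift, and look at the blade orientation with the side camera.

```bash
python3 - <<'E'
from h import *
d=np.load("pics/wl.npz");K,T=d["K"],d["T"]
P=np.array([cast(K,T,(235+u/4.444,160+v/4.444),.098)[:2] for u,v in[(178,88),(300,150),(213,333),(80,275)]])
e1=P[0]-P[3];e2=P[1]-P[2];print("lock",P.mean(0),np.arctan2(*e1[::-1]),np.arctan2(*e2[::-1]),np.linalg.norm(e1))
print("slot floor",[cast(K,T,(235+u/4.444,160+v/4.444),.079)[:2] for u,v in[(207,147),(175,232)]],)
x,y,g=.590,.0304,.10
move_pose([x,y,.20],quat(g))
movel([x,y,.087],v=.1)
command_gripper(0.0)
print("grip",get_grip_width(),get_finger_force(),get_ft_force(),get_tcp_pos())
f=movel([x,y,.287],v=.08)
print(get_grip_width(),get_ft_force(),get_time())
im,_,_=shot("side","s1")
K,T=pose("side")
q=np.linalg.inv(T)@[x,y,.22,1]; u=int(K[0,2]+K[0,0]*q[0]/-q[2]);v=int(K[1,2]+K[1,1]*q[1]/q[2]);print(u,v)
cv2.imwrite("pics/s1z.png",cv2.resize(im[v-60:v+60,u-60:u+60,::-1],(600,600),interpolation=cv2.INTER_CUBIC))
E
```

```text
lock [ 0.53639924 -0.24487437] -0.48302647616426786 -0.4241533509665049 0.04038564009998606
slot floor [array([ 0.54526656, -0.24776558]), array([ 0.52787267, -0.24133769])]
grip 0.2942693795427596 29.999958872795105 [ 0.62158711 -0.35909739 -0.19783873] [0.58998394 0.03040242 0.08698311]
0.2985440671405841 [ 0.11028055 -0.56258133 -0.93573599] 8.4167
245 161
```

View pics/s1z.png

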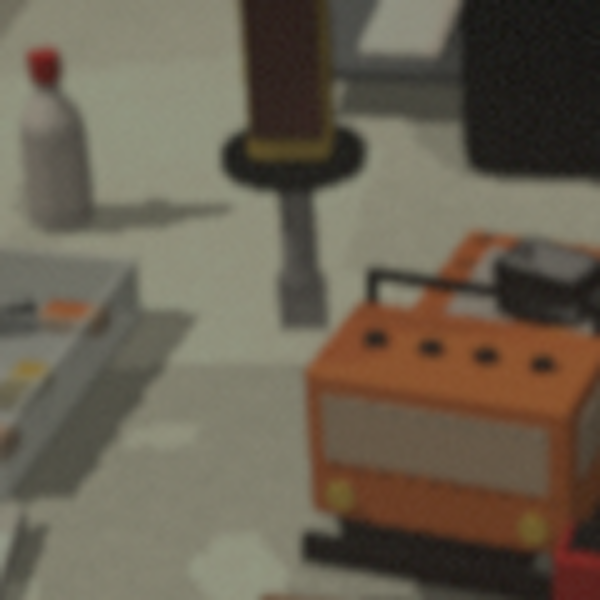

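The side view shows the blade, crop ≈(303,300), with its broad face towards the camera. So the blade's width runs along world x, which is gripper x, and the tool yaw has to match the slot's yaw (−0.48+π). Next: insert gently.

```bash
python3 - <<'E'
from h import *
l=[.5365,-.2448]
move_pose(l+[.287],quat(np.pi-.48))
movel(l+[.190],v=.1)
f0=get_ft_force()
r=movel(l+[.1555],v=.02,until_force=6)
print(r,get_tcp_pos(),get_ft_force()-f0,get_ft_torque(),get_grip_width(),get_joint_pos(),get_time())
E
```

```text
False [ 0.53670016 -0.24464236  0.15586789] [0.15349067 4.65467348 6.74190414] [ 1.05813176 -0.22764164  0.02425776] 0.296210447760816 [-4.48067945e-01  4.55605413e-01  1.75754758e+00  4.81112066e-04
  9.28070515e-01 -1.53903294e+00] 14.025
```

```bash
python3 - <<'E'
from h import *
q=np.array(get_joint_pos()); q0=q[5]; t0=get_ft_torque()[2]; tgt=q0
while tgt<q0+1.5:
    tgt+=.1 if tgt<q0+1.0 else .04
    q[5]=tgt; movej(q); t=get_ft_torque()[2]-t0; f=get_ft_force()
    print(round(tgt-q0,2),round(get_joint_pos()[5]-q0,3),round(t,3),np.round(f,1),round(get_grip_width(),4))
    if abs(t)>.6 or np.linalg.norm(f)>30: break
print(get_tcp_pos(),get_time()); shot("side","s2"); im,_,_=shot("top","t2")
cv2.imwrite("pics/t2z.png",cv2.resize(im[170:260,335:425,::-1],(500,500),interpolation=cv2.INTER_CUBIC))
E
```

```text
0.1 0.099 -0.053 [2.2 4.8 2.1] 0.2951
0.2 0.198 0.042 [2.4 5.6 2.5] 0.2926
0.3 0.298 -0.048 [2.5 5.7 1.2] 0.2977
0.4 0.398 0.03 [3.5 6.  1.5] 0.2945
0.5 0.498 0.024 [3.2 6.  1.9] 0.2973
0.6 0.598 -0.01 [3.  6.4 1.6] 0.2974
0.7 0.698 -0.005 [2.6 5.8 1.4] 0.2949
0.8 0.798 0.044 [2.7 6.  1.6] 0.292
0.9 0.898 0.06 [2.5 5.4 1.6] 0.2958
1.0 0.998 0.005 [2.2 4.6 1.9] 0.2964
1.04 1.038 0.055 [3.6 6.4 2. ] 0.2944
1.08 1.078 0.009 [3.4 4.9 2.2] 0.2971
1.12 1.118 0.052 [3.6 5.5 2.2] 0.2976
1.16 1.158 0.031 [4.4 6.1 1.4] 0.2933
1.2 1.198 0.05 [3.5 5.9 1. ] 0.297
1.24 1.238 0.024 [3.7 5.9 1.4] 0.2944
1.28 1.278 -0.017 [4.1 6.  1. ] 0.2925
1.32 1.318 0.036 [3.1 6.6 1. ] 0.2985
1.36 1.358 0.062 [3.6 7.2 0.4] 0.2936
1.4 1.398 0.01 [3.2 6.  2.1] 0.2926
1.44 1.438 0.114 [3.2 5.7 1.2] 0.2968
1.48 1.478 0.193 [3.3 6.3 1.2] 0.2961
1.52 1.517 0.343 [3.2 5.6 1.2] 0.2992
[ 0.53737154 -0.24412343  0.15594376] 19.775
```

```bash
python3 - <<'E'
from h import *
q=np.array(get_joint_pos()); q[5]-=.11; movej(q); print(get_ft_torque())
p=get_tcp_pos(); movel([p[0],p[1],.287],v=.08); print(get_ft_force(),get_grip_width())
move_pose([.590,.0304,.287],quat(.10))
im,_,_=shot("top","t3"); s,_,_=shot("side","s3"); print(get_time())
a=cv2.resize(im[170:260,335:425],(400,400),interpolation=cv2.INTER_CUBIC);b=cv2.resize(s[101:221,185:305],(400,400),interpolation=cv2.INTER_CUBIC)
cv2.imwrite("pics/c3.png",np.hstack([a,b])[...,::-1])
E
```

```text
[ 0.53658287 -0.38954599  0.05163226]
[ 0.64132564 -0.72464522 -0.62750742] 0.2930594373541111
23.4667
```

View pics/c3.png

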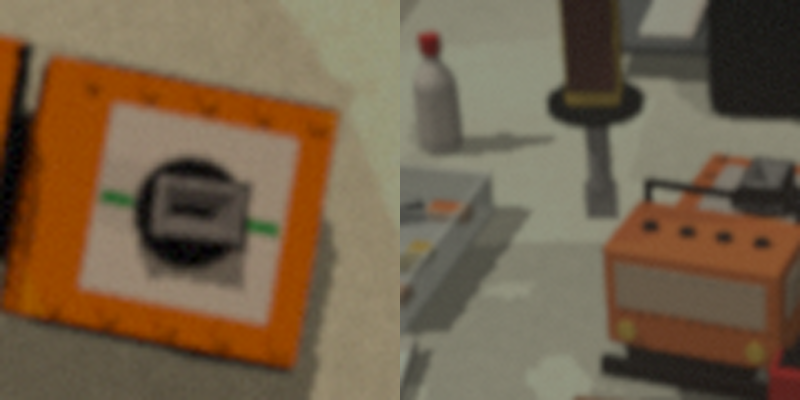

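The top view shows the slot near (200,207) almost in line with the marks at (118,199) and (262,228), perhaps a little short. The driver is upright in the grip. I'll measure both angles.

```bash
python3 - <<'E'
from h import *
im=cv2.imread("pics/t3.png");d=np.load("pics/t3.npz");K,T=d["K"],d["T"];h=cv2.cvtColor(im,cv2.COLOR_BGR2HSV)
g=cv2.inRange(h,(45,90,40),(85,255,255));g[:, :340]=0;g[:,420:]=0;g[:180]=0;g[250:]=0
n,_,st,ce=cv2.connectedComponentsWithStats(g);G=[cast(K,T,ce[i],.075) for i in range(1,n) if st[i,4]>4];print(G)
print("mark yaw",[np.arctan2(*(G[0]-G[1])[1::-1])])
z=cv2.resize(im[195:240,355:405],(800,720),interpolation=cv2.INTER_CUBIC)
z=cv2.convertScaleAbs(z,alpha=1.6,beta=0);cv2.imwrite("pics/z3.png",z)
E
```

```text
[array([ 0.54279177, -0.21245058,  0.075     ]), array([ 0.52965245, -0.27796772,  0.075     ])]
mark yaw [np.float64(1.372873946004474)]
```

View pics/z3.png

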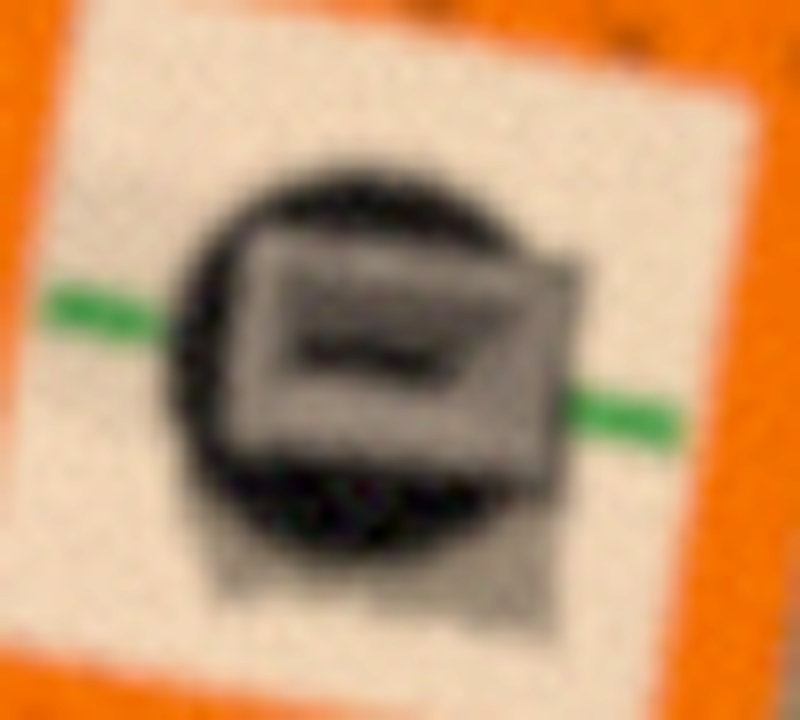

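```bash
python3 - <<'E'
from h import *
move_pose([.5165,-.185,.25],quat(0))
im,K,T=shot("wrist","w4"); print(get_time())
Ti=np.linalg.inv(T)@[.5365,-.2448,.098,1];u=int(K[0,2]+K[0,0]*Ti[0]/-Ti[2]);v=int(K[1,2]+K[1,1]*Ti[1]/Ti[2]);print(u,v)
u0,v0=u-50,v-40; print(u0,v0)
cv2.imwrite("pics/z4.png",cv2.resize(im[v0:v0+75,u0:u0+100,::-1],(800,600),interpolation=cv2.INTER_CUBIC))
E
```

```text
24.4333
345 178
295 138
```

View pics/z4.png

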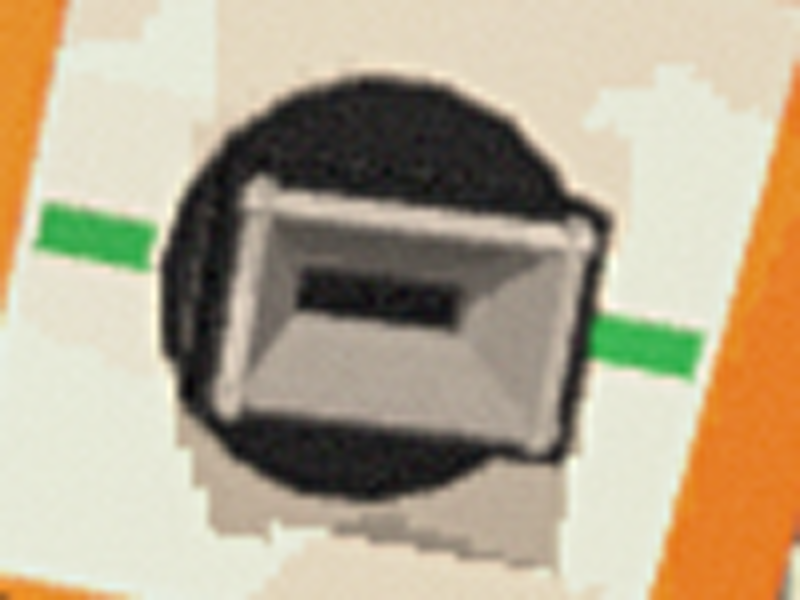

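```bash
python3 - <<'E'
from h import *
d=np.load("pics/w4.npz");K,T=d["K"],d["T"]
def ang(a,b,z):
    A,B=[cast(K,T,(295+(p[0]+.5)/8-.5,138+(p[1]+.5)/8-.5),z) for p in(a,b)]; e=B-A; return round(float(np.arctan2(e[1],e[0])),3),A[:2].round(4),B[:2].round(4)
print("marks",ang((95,238),(645,345),.075))
for a,b in(((262,190),(580,232)),((230,405),(540,440))): print("long",ang(a,b,.098))
for a,b in(((262,190),(230,405)),((580,232),(540,440))): print("short",ang(a,b,.098))
print("floor",ang((298,290),(462,306),.081))
im=cv2.imread("pics/w4.png"); g=cv2.cvtColor(im,cv2.COLOR_BGR2GRAY)[138:213,295:395]
m=(g<75).astype(np.uint8); n,l,s,c=cv2.connectedComponentsWithStats(m)
for i in range(1,n):
    if 20<s[i,4]<300:
        p=np.argwhere(l==i)[:,::-1].astype(np.float32); print(s[i],cv2.minAreaRect(p),cv2.fitLine(p,2,0,.01,.01).ravel())
E
```

```text
marks (-1.762, array([ 0.5439, -0.2112]), array([ 0.5309, -0.2783]))
long (-1.701, array([ 0.5521, -0.2279]), array([ 0.5474, -0.2638]))
long (-1.685, array([ 0.5277, -0.2251]), array([ 0.5236, -0.2607]))
short (3.027, array([ 0.5521, -0.2279]), array([ 0.5277, -0.2251]))
short (3.012, array([ 0.5474, -0.2638]), array([ 0.5236, -0.2607]))
floor (-1.668, array([ 0.5385, -0.235 ]), array([ 0.5365, -0.2546]))
[ 37  33  21   8 121] ((46.853851318359375, 36.66923141479492), (20.217662811279297, 5.82963228225708), 7.125016689300537) [ 0.9925755   0.12162977 46.752068   36.628098  ]
[67 32  8 26 42] ((71.4411849975586, 44.73529815673828), (2.667891502380371, 25.951313018798828), 14.03624439239502) [ 0.19620307 -0.9805633  71.42857    44.95238   ]
```

Three views agree: the slot's yaw is −1.69 against −1.76 for the marks, so the lock is about 0.07 rad short. I'll re-insert and push firmly to the stop.

```bash
python3 - <<'E'
from h import *
l=[.5365,-.2448]
move_pose(l+[.25],quat(1.44)); t0=np.mean([get_ft_torque()[2] for _ in range(5)])
movel(l+[.185],v=.12)
r=movel(l+[.1555],v=.03,until_force=8); print(r,get_tcp_pos(),get_time())
q=np.array(get_joint_pos()); q0=q[5]
def step(d):
    q[5]=q0+d; movej(q); t=get_ft_torque()[2]-t0; print(round(d,2),round(t,3),np.round(get_ft_force(),1),round(get_grip_width(),4)); return t
d=0
while d<.5:
    d+=.04
    if abs(step(d))>.75: break
wait(.3); print(get_ft_torque()[2]-t0,get_time())
E
```

```text
True [ 0.53677539 -0.24485781  0.1558638 ] 27.45
0.04 -0.052 [ 0.4 -0.2  0.8] 0.2936
0.08 -0.028 [ 1.1 -0.3  1. ] 0.2935
0.12 0.054 [ 2.7  0.2 -0. ] 0.2954
0.16 0.092 [ 4.4 -1.5 -1.9] 0.2951
0.2 0.087 [ 3.8 -2.3 -1.8] 0.2905
0.24 0.228 [ 4.1 -2.  -2.8] 0.2948
0.28 0.321 [ 4.6 -2.6 -0.6] 0.2963
0.32 0.417 [ 5.  -3.8 -2.9] 0.2975
0.36 0.554 [ 4.3 -3.3 -1.9] 0.2959
0.4 0.669 [ 3.7 -1.8 -1.6] 0.2945
0.44 0.867 [ 3.5 -2.8 -1.8] 0.2968
0.8144855765831194 30.5
```

```bash
python3 - <<'E'
from h import *
q=np.array(get_joint_pos())
for s in(.12,.1,.08,.03):
    q[5]-=s; movej(q); print(round(get_ft_torque()[2],3))
p=get_tcp_pos(); movel([p[0],p[1],.25],v=.1)
move_pose([.5165,-.185,.25],quat(0.0))
im,K,T=shot("wrist","w5"); print(get_time())
gr=cv2.cvtColor(im,cv2.COLOR_RGB2GRAY)[138:213,295:395]
n,l,s,c=cv2.connectedComponentsWithStats((gr<75).astype(np.uint8))
for i in range(1,n):
    if 20<s[i,4]<300:
        pp=np.argwhere(l==i)[:,::-1].astype(np.float32); print(s[i],cv2.fitLine(pp,2,0,.01,.01).ravel())
cv2.imwrite("pics/z5.png",cv2.resize(im[138:213,295:395,::-1],(800,600),interpolation=cv2.INTER_CUBIC))
E
```

```text
0.419
0.176
0.025
0.001
33.9167
[68 31  7 26 42] [ 0.19163549 -0.9814662  71.57143    43.261906  ]
[ 37  32  21   9 120] [ 0.99260604  0.12138057 46.616665   35.983334  ]
```

View pics/z5.png

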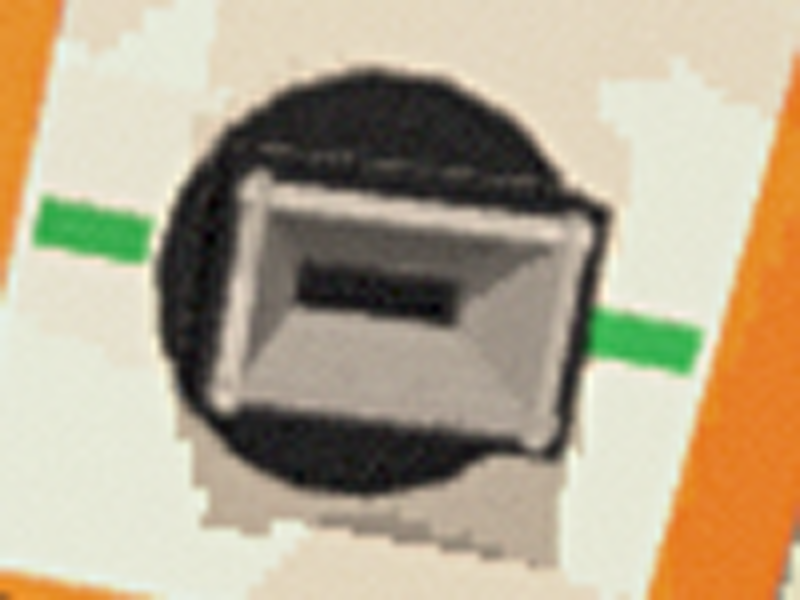

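The angle is unchanged after a 0.8 N·m push, so the lock is at its hard stop. Now I'll return the driver.

```bash
python3 - <<'E'
from h import *
x,y=.590,.0304
move_pose([x,y,.25],quat(.10))
movel([x,y,.165],v=.12)
print(movel([x,y,.10],v=.06,until_force=10),get_ft_force(),get_tcp_pos())
print(movel([x,y,.085],v=.02,until_force=5),get_ft_force(),get_tcp_pos(),get_time())
E
```

```text
False [ 0.37892897  0.19026489 -1.46781809] [0.59034258 0.03040878 0.10040779]
True [-0.15601599 -0.24347354  4.38782922] [0.58991002 0.03041646 0.08692396] 37.5417
```

```bash
python3 - <<'E'
from h import *
command_gripper(1.0); wait(.2)
movel([.590,.0304,.25],v=.12)
a,K,T=shot("wrist","w6"); move_pose([.40,-.30,.30],quat(0)); s,_,_=shot("side","s6"); print(get_time(),get_ft_force())
cv2.imwrite("pics/f.png",np.hstack([a[:,80:480],s[100:310,150:350].repeat(2,0).repeat(2,1)])[...,::-1])
E
```

```text
41.8417 [-0.07735677  1.2001265  -0.26984551]
```

View pics/f.png

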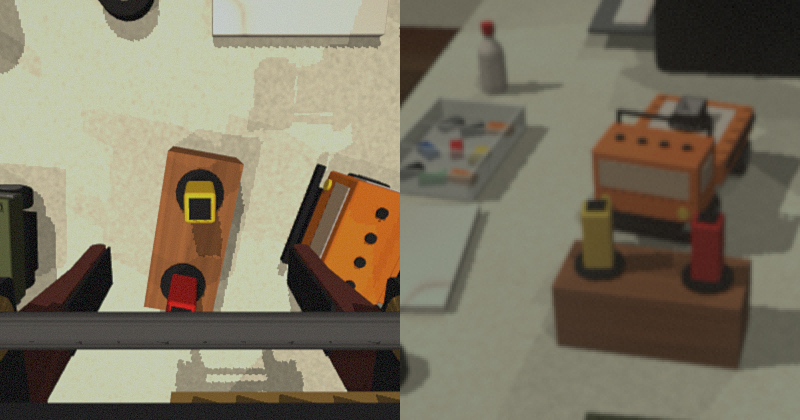

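The yellow driver stands upright in its hole, handle at (200,205) left and (598,235) right, and the gripper is clear.

```bash
python3 -c "
from station import *
print(job_done(),get_time())"
```

```text
the job is handed in; nothing more can be done
the job is handed in; nothing more can be done
```

I turned the lock clockwise to its hard stop, put the screwdriver back upright in its hole, and handed the job in at about 42 s; in the pictures the slot still sits about 0.07 rad short of the green marks, and a second push to 0.8 N·m did not move it.

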